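Lock in a filter cassette and set the rinse metering valve

ROBOT

A 6-joint arm with a two-finger parallel gripper is mounted at the origin on a cart in front of the work surface, level with it; the furniture and walls round the work are solid. World frame = base frame: x ahead of the robot, y to its left, z up, the work surface at z = 0. Lengths are in m, angles in rad, forces in N, time in s.
With the tool pointing down it reaches from about 0.35 to 0.775 m from the base axis. Payload 5.5 kg.
Tool frame: the origin (TCP) lies on the mounting face of the last link; the fingertips stand 173 mm ahead of it and the grasp point (between the pads) lies 155 mm ahead of it (env.tcp_to_grasp is the distance from the TCP to the grasp point, in m); z points along the fingers, y is the line along which they close (so a half turn about z gives the same grasp; the last joint's range is limited). The gripper opens to 85 mm and grips with 20 to 120 N. Pads are 22 mm wide; open, the fingers measure 114 mm over their backs; the gripper's body (76 mm by 85 mm) begins 54 mm behind the grasp point. The pads swing forward as they close: fully open they stand 13 mm farther back than shut.
Start: joints at [1.173, 0.313, 0.046, 1.304, 0, 1.431], TCP at [0.147, 0.556, 0.405] pointing down, gripper open.
Joint ranges: [-2.76, 2.76], [-0.86, 1.69], [-1.03, 1.26], [-2.2, 2.34], [-1.47, 1.5], [-3.14, 3.14]. Speed limits (rad/s): [2.57, 2.57, 3.14, 3.14, 3.14, 3.14].

INTERFACE

Orientations are given as a 3x3 rotation matrix whose columns are the frame's x, y, z axes.
In Python, from workcell import env gives the robot as it stands. The module is installed in compiled form; this text tells all that it offers.
- The arm moves only by the tool jog_arm, never from a script. Its argument "motion" is a list of rows, each a list of 3 entries, a list of its own where there are three numbers: the shift along the world's x, y, z in m, then the turn, a rotation vector about the world's x, y, z in rad, then the opening in per cent of the stroke, from 0 (shut) to 100 (fully open). A call has exactly 8 rows; each row shifts and turns the commanded pose from where the row before left it; what a row does not reach is not made up. A row lasts 1/8 s, in which the tool goes at most 62.5 mm and 10.7 degrees, less where a joint would pass 70% of its speed; a pose out of reach is approached as far as the arm can. A call with a gripper value outside its range is refused whole. The fingers move at their own pace and stop on an object; "force" is the grip in N (left out, the last holds). Time passes only in rows, so rows that do not move let the fingers close, or fill a call up. It gives the time, the measured TCP pose, the force, the opening and the grip force at its end, in the units of the state.
- env.state(): the state, without advancing time (a new reading comes with each control period).
- env.capture(name): name is "side" or "top"; returns the picture (480x640x3 uint8, red, green, blue); there is no depth.
- env.calibration(name): a dict with "K" (3x3 intrinsics, pixels), "k1" (the pictures are not rectified: a ray, as slopes to the right and down, at radius r is drawn at 1 + k1 r^2 times it, then the intrinsics apply), "world_to_cam" (4x4, takes a point from world to camera coordinates). Camera axes: x right, y up, looking along -z (the intrinsics and any distortion apply to the point x, -y, -z); pixel columns grow to the right and rows downward; lengths in m; the calibration is good to about 2 mm. A picture is of the moment at which its call begins. calibration takes no time and is no camera call.
- env.sign_off(): hands the job in; it is judged then, once.
The state is a dict: "time_s": time; "q": joint angles; "dq": joint speeds; "tau": joint torques, N m; "tcp_pos": TCP position; "ee_rot": TCP orientation; "contact_force": force on the tool from outside, world axes, zero at the start; "moment": the same for the moment, N m; "grip_width": opening from 0.0 (shut) to 1.0 (fully open); "gripper_force": force on a finger pad.
Only numpy, scipy, OpenCV 4.12 (cv2) and the standard library are available. Lean on these libraries where they do the work, as an engineer would, in place of code of your own. Each camera call takes 0.05 s, during which the arm holds its last target. There are 200 camera calls.

TASK

Push the new white and blue filter cassette fully home in its dock and keep it pressed against its stop until the sprung lock pin has dropped into it. Then shut the red handwheel valve clockwise to its stop and, without overshooting, back it off exactly two full turns. Finish there still gripping the wheel's black handle, ready to shut the valve should the new filter weep; leave the other things on the bench alone.

Things in the scene. Friction and masses are not known exactly. Their poses are not given: they have to be found in the camera images.
- skid: fixed aluminium base plate 200 x 250 mm, top face 14 mm above the bench, with dock, pipework and valve. Origin: centre of the underside; x points along the dock from its open end to its stop (roughly away from the robot), y left, z up. The dock lies at y = -75 mm; its guide rails (tops 58 mm above the bench) begin 20 mm behind the origin and the plate in front of them is free
- cassette: loose new filter cassette, 140 g, white block 100 x 40 x 36 mm (x, y, z) with ribbed blue rear end (-x, towards the robot) and a slot across its top. Origin: centre of its underside, 18 mm above the bench. At the start it stands 12 to 28 mm short of home between the rails. Push its flat rear face or grip it across 40 mm behind the rails. Home: front face on the stop, origin 50 mm from the stop
- dock_stop (a point): point on the dock's end face that the cassette's front face must touch, 36 mm above the bench. The cassette slides there easily (1 to 2 N) over a slick pad; a sprung seal stands 4 mm proud of the end face and pushes it back with 4 to 6 N, so about 8 N holds it at the stop
- lock_pin (a joint): height of the sprung lock pin in m: about 0.006 while it rides on the cassette's top, 0 when fully dropped into the slot. Its spring is damped: it takes about 1 s to drop once the cassette is at the stop, and cannot drop if the cassette is let go before. It then keeps the cassette within 2 mm of the stop
- pin_knob (a point): top of the black round knob (25 mm diameter) of the lock pin on the bridge over the dock, 103 mm above the bench when dropped; a red collar shows under the knob while the pin is up
- wheel_axis (a point): centre of the red handwheel (diameter 103 mm) on its upright axis, 108 mm above the bench, halfway up the rim, which is 11 mm thick. Hub and brass stem at its middle reach 145 mm above the bench at the most
- valve_wheel (a joint): angle of the handwheel in rad: 0 at the closed stop (a hard stop), growing counter-clockwise seen from above as the valve opens, 6.283 a turn. At the start it stands 0.3 to 1.2 turns open. It stays where it is left; turning takes about 3 N at the handle. The brass stem rises 4 mm a turn through the hub
- handle: black upright handle on the rim, 19 mm diameter, 44 mm tall, from 117 to 161 mm above the bench, 45 mm from the wheel's axis. Origin: its middle. It revolves freely on its own pin, so it can be carried round the axis with a steady hand. At wheel angle 0 it lies 2.0 rad counter-clockwise, seen from above, from the skid's x direction
- old_cassette: spent filter cassette of the same size as the new one, brown with a grey end, 160 g, lying loose on the bench; to be left alone. Origin: centre of its underside
- beaker: empty clear plastic beaker, 77 mm diameter, 93 mm tall; to be left alone. Origin: centre of its underside
- timer: green bench timer 66 x 92 x 28 mm; to be left alone. Origin: centre of its underside
- mini_rack: small teal rack of micro tubes 52 x 124 x 38 mm; to be left alone. Origin: centre of its underside
- vial_red: small vial with a red cap, 23 mm diameter, 43 mm tall; to be left alone. Origin: centre of its underside
- vial_blue: small vial with a blue cap, 23 mm diameter, 43 mm tall; to be left alone. Origin: centre of its underside
- pipette_stand: fixed pipette stand between the skid and the robot's starting place, 323 mm tall: base disc 116 mm wide, round post 13 mm thick. On the skid's side a pipette hangs from it, more than 200 mm above the bench and up to 96 mm from the origin; on the other side an empty arm reaches out 97 mm at 290 mm above the bench. To be kept clear of. Origin: middle of its base

How it is judged:
By the outcome, as a careful person would: the job done as asked, in the order asked, and still so for the second after the job is handed in, while the arm keeps its last pose, push and grip.
It also fails if it takes over 69 s, if anything falls off the work surface, if the arm or the gripper's body presses on something with over 40 N, if the wrist force passes 120 N, or if a joint passes its speed limit or range.

## Working session

There is one attempt and no reset: what is moved stays moved. The work goes in short steps, Python scripts to look and compute and a tool call to move; the robot and the scene stay as the last step left them, time stands still between calls to the robot, and variables do not carry over. Pictures are saved under pics/ and viewed, at most 10 in all, crops included, and the job is handed in when it is done.

Besides the shell and the picture viewer there is one more tool, called after ">>>" as name([rows], argument=value, ...), one row to a line, values as JSON. jog_arm: Moves the arm, as the interface text tells. Its arguments: {"type":"object","properties":{"motion":{"type":"array"},"force":{"type":"number"}},"required":["motion"]}

```bash
mkdir -p pics
cat > h.py <<'E'
import numpy as np, cv2
from workcell import env
def ray(n,u,v):
    c=env.calibration(n);K=np.array(c["K"]);T=np.array(c["world_to_cam"]);k=c["k1"]
    d=np.array([(u-K[0,2])/K[0,0],(v-K[1,2])/K[1,1]]);s=d.copy()
    for _ in range(20): s=d/(1+k*(s@s))
    R=T[:3,:3];return -R.T@T[:3,3], R.T@np.array([s[0],-s[1],-1.])
def onz(n,u,v,z):
    o,d=ray(n,u,v);return o+d*(z-o[2])/d[2]
def proj(n,p):
    c=env.calibration(n);K=np.array(c["K"]);T=np.array(c["world_to_cam"])
    q=T[:3,:3]@np.array(p)+T[:3,3];s=np.array([q[0],-q[1]])/-q[2];s=s*(1+c["k1"]*(s@s))
    return K[0,0]*s[0]+K[0,2],K[1,1]*s[1]+K[1,2]
def save(n,f):
    im=env.capture(n);cv2.imwrite(f"pics/{f}.png",im[:,:,::-1]);return im
E
python3 - <<'E'
from h import *
for n in("top","side"):
    save(n,n+"0");print(n,env.calibration(n)["k1"],ray(n,320,240))
s=env.state();print(s["time_s"],s["tcp_pos"],s["ee_rot"],s["contact_force"])
E
```

```text
top 0.02418421143513787 (array([0.35752738, 0.02224472, 1.44183194]), array([ 0.16903933,  0.01206589, -0.98555659]))
side -0.0284920827973945 (array([0.37949045, 0.88259193, 0.50114525]), array([ 0.17665393, -0.90010253, -0.39837352]))
0.1 [0.14655417 0.55584911 0.40389726] [[-9.66940042e-01  2.55003055e-01 -6.29437575e-04]
 [ 2.55003724e-01  9.66938960e-01 -1.46587588e-03]
 [ 2.34824887e-04 -1.57792301e-03 -9.99998728e-01]] [ 0.62081532 -0.64035449 -0.33259631]
```

View pics/top0.png

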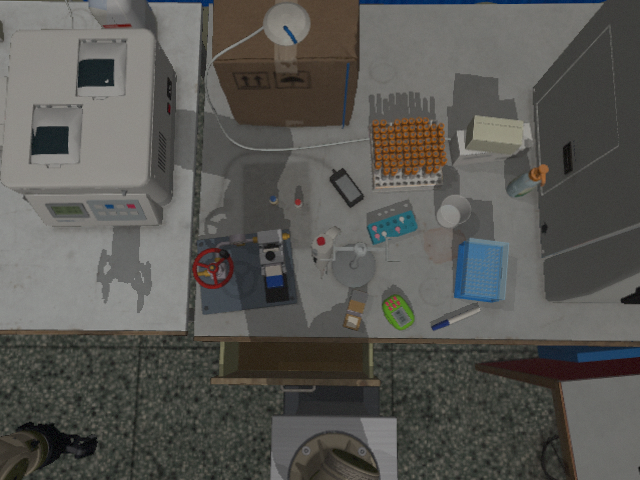

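View pics/side0.png

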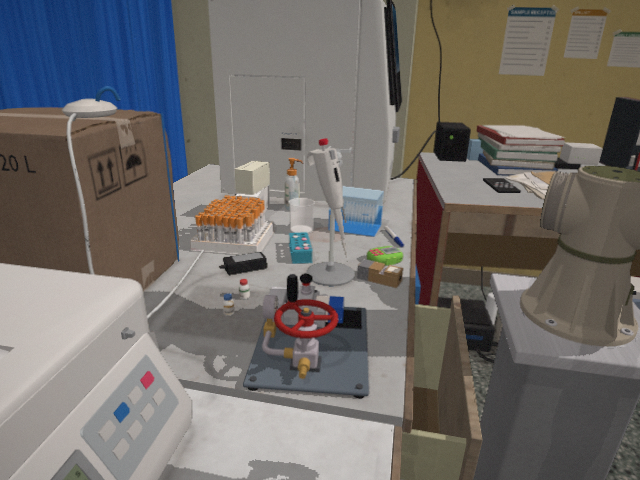

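The top view shows the skid at about (245,272), the red wheel at (213,268), the cassette's blue end at (275,281) and the stand at (355,265). The hand is at (50,445). In the side view the wheel is at (307,318) and the handle at (292,288). Next I zoom in.

Run:
```python
from h import *
t=cv2.imread("pics/top0.png")[222:322,185:305];s=cv2.imread("pics/side0.png")[260:400,235:385]
cv2.imwrite("pics/topc.png",cv2.resize(t,None,fx=6,fy=6,interpolation=cv2.INTER_CUBIC)[:,:800])
cv2.imwrite("pics/sidec.png",cv2.resize(s,None,fx=4,fy=4,interpolation=cv2.INTER_CUBIC))
for n,(a,b,c,d) in dict(top=(180,240,240,310),side=(260,285,350,345)).items():
    im=cv2.imread(f"pics/{n}0.png")
    h=cv2.cvtColor(im,cv2.COLOR_BGR2HSV)
    m=(((h[...,0]<8)|(h[...,0]>172))&(h[...,1]>150)&(h[...,2]>60)).astype(np.uint8)
    k=np.zeros_like(m);k[b:d,a:c]=1;m*=k
    p=cv2.findNonZero(m);hl=cv2.convexHull(p);e=cv2.fitEllipse(hl);print(n,e,cv2.boundingRect(p))
    print("axis" ,onz(n,*e[0],.108))
    mb=((h[...,0]>105)&(h[...,0]<128)&(h[...,1]>150)&(h[...,2]>70)).astype(np.uint8)
    q=(255,255,300,310) if n=="top" else (320,285,350,330)
    k=np.zeros_like(m);k[q[1]:q[3],q[0]:q[2]]=1;p=cv2.findNonZero(mb*k);print("blue",cv2.boundingRect(p),cv2.minAreaRect(p))
    # dark plate
o1,d1=ray("top",320,240)
```

```text
top ((212.52516174316406, 268.00299072265625), (39.438655853271484, 40.86286163330078), 42.02039337158203) (192, 248, 41, 41)
axis [0.51357437 0.30392521 0.108     ]
blue (267, 275, 16, 12) ((274.4024658203125, 280.6219787597656), (9.938838005065918, 15.23955249786377), 83.6598129272461)
side ((305.4106140136719, 313.14239501953125), (51.657875061035156, 62.91380310058594), 94.38774871826172) (274, 285, 64, 53)
axis [0.51666013 0.29224707 0.108     ]
blue (328, 297, 16, 26) ((336.0724182128906, 309.13104248046875), (14.117733001708984, 25.16278076171875), 4.763640880584717)
```

View pics/topc.png

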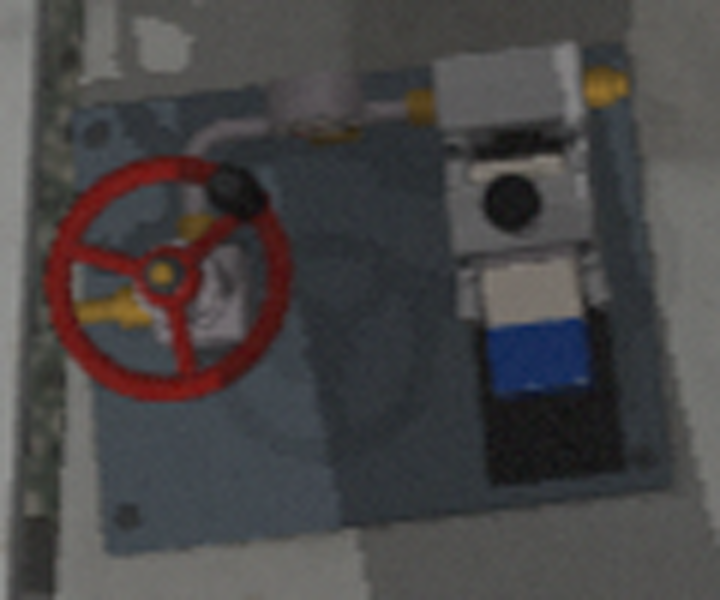

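View pics/sidec.png

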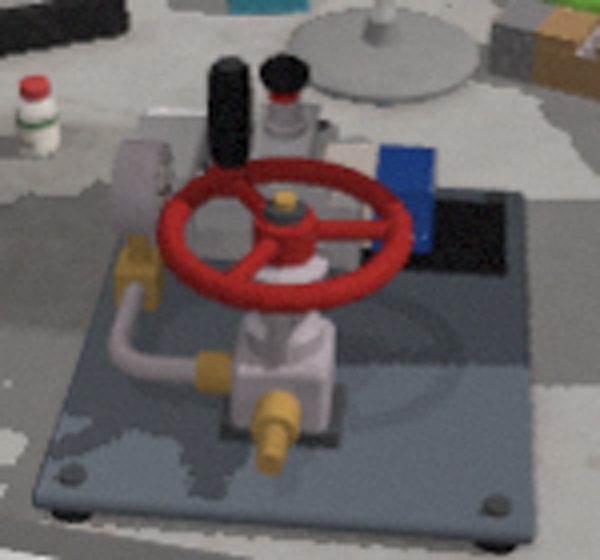

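The crops show the plate corners (topc) at (75,110), (108,553), (668,490) and (625,45), and the pin knob at (512,202). The blue end spans (487–592, 318–395) and the handle is at (237,190). In the side crop the red collar under the knob at (284,97) shows the pin is up, and the handle spans y=60–165.

Run:
```python
from h import *
t=lambda u,v:((u+.5)/6-.5+185,(v+.5)/6-.5+222); s=lambda u,v:((u+.5)/4-.5+235,(v+.5)/4-.5+260)
c=[onz("top",*t(*p),.014)[:2] for p in((75,110),(108,553),(668,490),(625,45))]
print(np.round(c,4)); bl=c
print([np.linalg.norm(c[i]-c[(i+1)%4]) for i in range(4)])
o=np.mean(c,0);x=(c[0]-c[1])+(c[3]-c[2]);y=(c[0]-c[3])+(c[1]-c[2])
print("o",o,"yaw",np.arctan2(x[1],x[0]),np.arctan2(-y[0],y[1]))
yaw=(np.arctan2(x[1],x[0])*1+np.arctan2(-y[0],y[1])*1.25)/2.25
R=np.array([[np.cos(yaw),-np.sin(yaw)],[np.sin(yaw),np.cos(yaw)]]);sk=lambda p:np.round(R.T@(np.array(p)[:2]-o),4)
ax=onz("top",212.5,268.0,.108);axs=onz("side",*s(286,233),.108)
print("axis",ax,axs,sk(ax),sk(axs))
kn=onz("top",*t(512,202),.109);kns=onz("side",*s(284,66),.109);print("knob",kn,kns,sk(kn),sk(kns))
hd=onz("top",*t(237,188),.161);hs=onz("side",*s(229,112),.139);print("handle",hd,hs,sk(hd),sk(hs))
for A,h in((ax,hd),(axs,hs)):
  d=R.T@(h-A)[:2];print(np.linalg.norm(d),np.arctan2(d[1],d[0]))
for p in((487,326),(590,320),(495,390),(592,384)):
  print("blue",onz("top",*t(*p),.054)[:2],sk(onz("top",*t(*p),.054)))
for p in((378,147),(436,150)): print("blueside",sk(onz("side",*s(*p),.054)))
```

```text
[[0.5997 0.3683]
 [0.4041 0.3445]
 [0.4338 0.101 ]
 [0.6314 0.1238]]
[np.float64(0.19702613632101357), np.float64(0.2452915002520624), np.float64(0.19888017073826972), np.float64(0.2465978214860006)]
o [0.51724176 0.23440707] yaw 0.11806472346868811 0.12496510428574699
axis [0.51358124 0.30398787 0.108     ] [0.51238209 0.30530699 0.108     ] [0.0048 0.0695] [0.0038 0.071 ]
knob [0.54661163 0.16247557 0.109     ] [0.54518931 0.17062081 0.109     ] [ 0.0204 -0.075 ] [ 0.02   -0.0667]
handle [0.54385999 0.26667968 0.161     ] [0.5453084  0.26962909 0.139     ] [0.0303 0.0288] [0.0321 0.0315]
0.0480489703426709 -1.0109297102667558
0.04854950392710099 -0.9473832156494372
blue [0.50071843 0.17758068] [-0.0233 -0.0544]
blue [0.50371538 0.13351757] [-0.0257 -0.0985]
blue [0.47335528 0.1734145 ] [-0.051  -0.0552]
blue [0.47631644 0.13205795] [-0.0531 -0.0966]
blueside [-0.0245 -0.0905]
blueside [-0.0532 -0.091 ]
```

Run:
```python
from h import *
print("base",onz("top",355,268,.005),onz("side",332,272,.005))
for z in(.2,.26,.32): print(z,"pip head",onz("top",321,241,z)[:2],"tip",onz("top",318,270,z)[:2], "post top",onz("top",362,248,z)[:2])
# triangulate pipette head red
o1,d1=ray("top",321,241);o2,d2=ray("side",323,142)
A=np.c_[d1,-d2];k=np.linalg.lstsq(A,o2-o1,rcond=None)[0];print(o1+d1*k[0],o2+d2*k[1])
```

```text
base [ 0.52921459 -0.05410215  0.005     ] [ 0.53176921 -0.05432418  0.005     ]
0.2 pip head [0.5681885  0.03510214] tip [0.50046553 0.04129775] post top [ 0.55261398 -0.05991039]
0.26 pip head [0.55801026 0.03448092] tip [0.49355937 0.04037719] post top [ 0.54318824 -0.055941  ]
0.32 pip head [0.54783202 0.03385971] tip [0.48665321 0.03945663] post top [ 0.53376249 -0.05197162]
[0.54521267 0.03369984 0.33544087] [0.54467637 0.03361343 0.335349  ]
```

>>> jog_arm([
  [[0.02, -0.03, 0], [0, 0, 0.1], 0],
  [[0.03, -0.05, 0], [0, 0, 0.1], 0],
  [[0.03, -0.05, 0], [0, 0, 0.1], 0],
  [[0.03, -0.05, 0], [0, 0, 0.077], 0],
  [[0.03, -0.05, 0], [0, 0, 0], 0],
  [[0.03, -0.05, 0], [0, 0, 0], 0],
  [[0.03, -0.03, 0], [0, 0, 0], 0],
  [[0.02, -0.02, 0], [0, 0, 0], 0],
], force=40)

```text
time_s: 1.1
tcp_pos: [0.3675, 0.2243, 0.4046]
ee_rot: [[-0.993, -0.117, -0.0], [-0.117, 0.993, -0.0], [0.0, -0.0, -1.0]]
contact_force: [0.0, 0.4, 0.5]
grip_width: 0.001
gripper_force: 0.0
```

>>> jog_arm([
  [[0.025, -0.025, 0], [0, 0, 0], 0],
  [[0.025, -0.025, -0.01], [0, 0, 0], 0],
  [[0.0245, -0.0245, -0.03], [0, 0, 0.005], 0],
  [[0, 0, -0.05], [0, 0, 0], 0],
  [[0, 0, -0.05], [0, 0, 0], 0],
  [[0, 0, -0.04], [0, 0, 0], 0],
  [[0, 0, -0.02], [0, 0, 0], 0],
  [[0, 0, 0], [0, 0, 0], 0],
])

```text
time_s: 2.1
tcp_pos: [0.4399, 0.1513, 0.203]
ee_rot: [[-0.992, -0.124, -0.005], [-0.124, 0.992, -0.001], [0.005, -0.0, -1.0]]
contact_force: [0.0, 0.9, 0.1]
grip_width: 0.003
gripper_force: 0.0
```

Run:
```python
from h import *
t=save("top","t1");s=save("side","s1")
a=cv2.resize(t[222:342,185:335],None,fx=4,fy=4,interpolation=2);b=cv2.resize(s[230:350,235:385],None,fx=4,fy=4,interpolation=2)
cv2.imwrite("pics/c1.png",cv2.resize(np.hstack([a,b]),(800,320))[:,:,::-1])
print(env.state()["contact_force"],env.state()["tcp_pos"])
```

```text
[-0.36179051 -0.73131788 -0.32710804] [0.44130459 0.15156228 0.20509915]
```

View pics/c1.png

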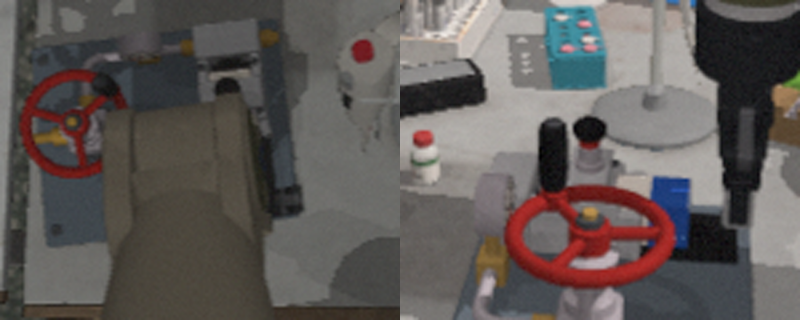

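The closed fingers stand about 25 mm behind the blue face, in line with the dock, and the pin is still up. Next I push forward.

>>> jog_arm([
  [[0.006, -0.001, 0], [0, 0, 0], 0],
  [[0.008, 0.001, 0], [0, 0, 0], 0],
  [[0.006, 0.0007, 0], [0, 0, 0], 0],
  [[0.003, 0.0004, 0], [0, 0, 0], 0],
  [[0.003, 0.0004, 0], [0, 0, 0], 0],
  [[0.003, 0.0004, 0], [0, 0, 0], 0],
  [[0.003, 0.0004, 0], [0, 0, 0], 0],
  [[0, 0, 0], [0, 0, 0], 0],
])

```text
time_s: 3.2
tcp_pos: [0.4734, 0.1538, 0.2045]
ee_rot: [[-0.992, -0.124, 0.0], [-0.124, 0.992, 0.0], [-0.0, 0.0, -1.0]]
contact_force: [-1.3, -0.1, -1.6]
grip_width: -0.0
gripper_force: 0.7
```

>>> jog_arm([
  [[0.0015, 0.0002, 0], [0, 0, 0], 0],
  [[0.0015, 0.0002, 0], [0, 0, 0], 0],
  [[0.0015, 0.0002, 0], [0, 0, 0], 0],
  [[0.001, 0.0001, 0], [0, 0, 0], 0],
  [[0.001, 0.0001, 0], [0, 0, 0], 0],
  [[0.001, 0.0001, 0], [0, 0, 0], 0],
  [[0.001, 0.0001, 0], [0, 0, 0], 0],
  [[0, 0, 0], [0, 0, 0], 0],
])

```text
time_s: 4.2
tcp_pos: [0.4791, 0.1546, 0.2045]
ee_rot: [[-0.992, -0.124, -0.006], [-0.124, 0.992, -0.001], [0.006, -0.0, -1.0]]
contact_force: [-11.4, -1.0, 8.0]
grip_width: 0.003
gripper_force: 5.6
```

Run:
```python
from h import *
t=save("top","t2");s=save("side","s2")
cv2.imwrite("pics/c2.png",cv2.resize(s[260:330,270:370],None,fx=7,fy=7,interpolation=2)[:,:,::-1])
for _ in range(2):
  x=env.state();print(x["contact_force"],x["moment"],x["tcp_pos"])
```

```text
[-11.53197791  -1.63121655   8.34103386] [-0.3523795   2.05643075 -0.009291  ] [0.47911352 0.15455212 0.20446351]
[-11.53197791  -1.63121655   8.34103386] [-0.3523795   2.05643075 -0.009291  ] [0.47911352 0.15455212 0.20446351]
```

View pics/c2.png

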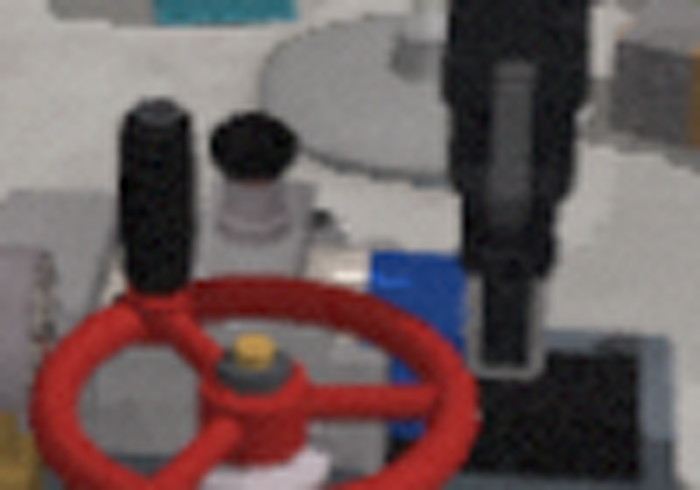

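The side crop shows the red collar under the knob (250,150) nearly gone, so the pin is dropping. I keep the pressure on.

>>> jog_arm([
  [[0.0005, 0, 0], [0, 0, 0], 0],
  [[0, 0, 0], [0, 0, 0], 0],
  [[0, 0, 0], [0, 0, 0], 0],
  [[0, 0, 0], [0, 0, 0], 0],
  [[0, 0, 0], [0, 0, 0], 0],
  [[0, 0, 0], [0, 0, 0], 0],
  [[0, 0, 0], [0, 0, 0], 0],
  [[0, 0, 0], [0, 0, 0], 0],
])

```text
time_s: 5.3
tcp_pos: [0.4793, 0.1546, 0.2045]
ee_rot: [[-0.992, -0.124, -0.007], [-0.124, 0.992, -0.001], [0.007, -0.0, -1.0]]
contact_force: [-12.8, -1.7, 10.0]
grip_width: 0.0
gripper_force: 6.3
```

>>> jog_arm([
  [[0, 0, 0], [0, 0, 0], 0],
  [[0, 0, 0], [0, 0, 0], 0],
  [[0, 0, 0], [0, 0, 0], 0],
  [[0, 0, 0], [0, 0, 0], 0],
  [[0, 0, 0], [0, 0, 0], 0],
  [[0, 0, 0], [0, 0, 0], 0],
  [[0, 0, 0], [0, 0, 0], 0],
  [[0, 0, 0], [0, 0, 0], 0],
])

```text
time_s: 6.3
tcp_pos: [0.4792, 0.1546, 0.2045]
ee_rot: [[-0.992, -0.124, -0.007], [-0.124, 0.992, -0.001], [0.007, -0.0, -1.0]]
contact_force: [-12.7, -1.6, 9.0]
grip_width: 0.005
gripper_force: 6.3
```

Run:
```python
from h import *
s=save("side","s3")
def knob(im):
    c=im[270:292,296:316].astype(int); d=(c.sum(2)<120); ys,xs=np.nonzero(d); r=(c[...,0]-c[...,1]>40).sum(); return ys.min()+270,ys.max()+270,ys.mean()+270,xs.mean()+296,r
for f in("side0","s1","s2","s3"): print(f,knob(cv2.imread(f"pics/{f}.png")[:,:,::-1]))
print("pred",proj("side",(.546,.1625,.109)),proj("side",(.546,.1625,.103)))
```

```text
side0 (np.int64(274), np.int64(291), np.float64(279.2897196261682), np.float64(304.3551401869159), np.int64(17))
s1 (np.int64(274), np.int64(291), np.float64(279.2429906542056), np.float64(304.31775700934577), np.int64(15))
s2 (np.int64(276), np.int64(291), np.float64(281.1747572815534), np.float64(304.28155339805824), np.int64(0))
s3 (np.int64(277), np.int64(291), np.float64(281.4141414141414), np.float64(304.16161616161617), np.int64(0))
pred (np.float64(306.19725348886186), np.float64(274.10989171362485)) (np.float64(306.1692909025218), np.float64(276.8983659337223))
```

>>> jog_arm([
  [[-0.005, -0.0006, 0], [0, 0, 0], 0],
  [[-0.015, -0.002, 0], [0, 0, 0], 0],
  [[-0.02, -0.002, 0.01], [0, 0, 0], 0],
  [[0, 0, 0.035], [0, 0, 0], 0],
  [[0, 0, 0.045], [0, 0, 0], 0],
  [[0, 0, 0.045], [0, 0, 0], 30],
  [[0, 0, 0.035], [0, 0, 0], 50],
  [[0, 0, 0], [0, 0, 0], 50],
])

```text
time_s: 7.35
tcp_pos: [0.4431, 0.1504, 0.3781]
ee_rot: [[-0.992, -0.124, 0.008], [-0.124, 0.992, 0.001], [-0.008, 0.0, -1.0]]
contact_force: [0.5, -0.1, -0.0]
grip_width: 0.497
gripper_force: 0.0
```

Run:
```python
from h import *
save("top","t4");s=save("side","s4")
for n in("s2","s4"):
    im=cv2.imread(f"pics/{n}.png");h=cv2.cvtColor(im,cv2.COLOR_BGR2HSV)
    mb=((h[...,0]>105)&(h[...,0]<128)&(h[...,1]>150)&(h[...,2]>70)).astype(np.uint8);mb[:290]=0;mb[330:]=0;mb[:,:315]=0;mb[:,350:]=0
    c=im[270:292,296:316].astype(int);ys,xs=np.nonzero(c.sum(2)<120)
    print(n,cv2.boundingRect(cv2.findNonZero(mb)),ys.mean()+270)
x=env.state();print(x["tcp_pos"],x["contact_force"],x["grip_width"])
```

```text
s2 (323, 296, 13, 26) 281.1747572815534
s4 (324, 296, 14, 26) 281.39
[0.44204046 0.15020864 0.37491453] [-0.09531771 -0.63233343 -0.04618318] 0.5009919910312692
```

>>> jog_arm([
  [[0.03, 0.035, 0], [0, 0, 0], 50],
  [[0.04, 0.045, 0], [0, 0, 0], 50],
  [[0.0315, 0.0385, 0], [0, 0, 0], 50],
  [[0, 0, 0], [0, 0, 0], 50],
  [[0, 0, 0], [0, 0, 0], 50],
  [[0, 0, 0], [0, 0, 0], 50],
  [[0, 0, 0], [0, 0, 0], 50],
  [[0, 0, 0], [0, 0, 0], 50],
])

```text
time_s: 8.45
tcp_pos: [0.5434, 0.2681, 0.3753]
ee_rot: [[-0.992, -0.123, 0.001], [-0.123, 0.992, 0.0], [-0.001, 0.0, -1.0]]
contact_force: [0.7, 1.0, 0.0]
grip_width: 0.501
gripper_force: 0.0
```

Run:
```python
from h import *
t=save("top","t5");s=save("side","s5")
x=env.state();p=x["tcp_pos"];print(p,x["contact_force"])
g=p+np.array([0,0,-.155]);print("grasp px side",proj("side",g))
cv2.imwrite("pics/c5.png",cv2.resize(s[200:350,225:385],None,fx=4,fy=4,interpolation=2)[:,:,::-1])
```

```text
[0.54347375 0.26837672 0.37518122] [-0.68037552 -0.08654878 -0.0134526 ]
grasp px side (np.float64(292.99190700290706), np.float64(242.5503788786229))
```

View pics/c5.png

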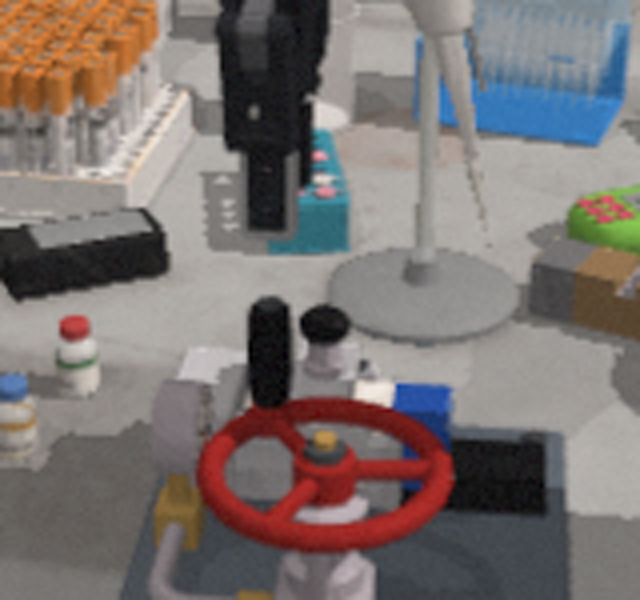

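The near finger at (271,200) lines up above the handle at (270,350), and the pin knob is down with no red showing. I go down and grip.

>>> jog_arm([
  [[0, 0, -0.025], [0, 0, 0], 50],
  [[0, 0, -0.03], [0, 0, 0], 50],
  [[0, 0, -0.022], [0, 0, 0], 50],
  [[0, 0, 0], [0, 0, 0], 50],
  [[0, 0, 0], [0, 0, 0], 10],
  [[0, 0, 0], [0, 0, 0], 10],
  [[0, 0, 0], [0, 0, 0], 10],
  [[0, 0, 0], [0, 0, 0], 10],
], force=40)

```text
time_s: 9.55
tcp_pos: [0.5437, 0.2694, 0.2991]
ee_rot: [[-0.992, -0.125, 0.002], [-0.125, 0.992, 0.002], [-0.002, 0.002, -1.0]]
contact_force: [-3.1, 4.9, 6.5]
grip_width: 0.204
gripper_force: 39.9
```

```bash
cat > arc.py <<'E'
import sys;import numpy as np
from workcell import env
cx,cy,r,a0,st,n=map(float,sys.argv[1:7])
a=a0+st*np.arange(int(n)+1);P=np.c_[cx+r*np.cos(a),cy+r*np.sin(a)]
print("start",P[0],"end",P[-1],a[-1]);print(np.round(np.diff(P,axis=0),4).tolist())
E
python3 arc.py .513 .3045 .046 -.852 -.32 8
```

```text
start [0.54329005 0.26988045] end [0.46867154 0.3167877 ] -3.412
[[-0.0124, -0.0078], [-0.0142, -0.0035], [-0.0146, 0.0012], [-0.0135, 0.0057], [-0.011, 0.0097], [-0.0074, 0.0126], [-0.003, 0.0143], [0.0016, 0.0146]]
```

>>> jog_arm([
  [[-0.0124, -0.0078, 0], [0, 0, 0], 10],
  [[-0.0142, -0.0035, 0], [0, 0, 0], 10],
  [[-0.0146, 0.0012, 0], [0, 0, 0], 10],
  [[-0.0135, 0.0057, 0], [0, 0, 0], 10],
  [[0, 0, 0], [0, 0, 0], 10],
  [[0, 0, 0], [0, 0, 0], 10],
  [[0, 0, 0], [0, 0, 0], 10],
  [[0, 0, 0], [0, 0, 0], 10],
])

```text
time_s: 10.55
tcp_pos: [0.4888, 0.2649, 0.2991]
ee_rot: [[-0.992, -0.124, 0.002], [-0.124, 0.992, 0.002], [-0.002, 0.001, -1.0]]
contact_force: [-0.0, 3.2, 9.1]
grip_width: 0.203
gripper_force: 40.7
```

>>> jog_arm([
  [[-0.011, 0.0097, 0], [0, 0, 0], 10],
  [[-0.0074, 0.0126, 0], [0, 0, 0], 10],
  [[-0.003, 0.0143, 0], [0, 0, 0], 10],
  [[0.0016, 0.0146, 0], [0, 0, 0], 10],
  [[0, 0, 0], [0, 0, 0], 10],
  [[0, 0, 0], [0, 0, 0], 10],
  [[0, 0, 0], [0, 0, 0], 10],
  [[0, 0, 0], [0, 0, 0], 10],
])

```text
time_s: 11.55
tcp_pos: [0.4699, 0.316, 0.2991]
ee_rot: [[-0.992, -0.124, 0.004], [-0.124, 0.992, 0.001], [-0.004, 0.001, -1.0]]
contact_force: [2.7, 1.5, 7.3]
grip_width: 0.203
gripper_force: 40.6
```

```bash
python3 - <<'E'
import numpy as np
P=np.array([[.5437,.2694],[.4888,.2649],[.4699,.316]])
s=np.linalg.solve(np.c_[2*P,np.ones(3)],(P**2).sum(1));print(s[:2],np.sqrt(s[2]+s[:2]@s[:2]))
E
python3 arc.py .513 .3045 .0455 -3.412 -.15 8
```

```text
[0.51331059 0.30301077] 0.04531224712935019
start [0.46915337 0.31665414] end [0.50843997 0.34977092] -4.612
[[0.0023, 0.0064], [0.0032, 0.006], [0.0041, 0.0054], [0.0049, 0.0048], [0.0055, 0.004], [0.0061, 0.0031], [0.0065, 0.0022], [0.0067, 0.0012]]
```

>>> jog_arm([
  [[0.0023, 0.006, 0], [0, 0, 0], 10],
  [[0.0032, 0.0057, 0], [0, 0, 0], 10],
  [[0.0041, 0.0052, 0], [0, 0, 0], 10],
  [[0.0047, 0.0045, 0], [0, 0, 0], 10],
  [[0, 0, 0], [0, 0, 0], 10],
  [[0, 0, 0], [0, 0, 0], 10],
  [[0, 0, 0], [0, 0, 0], 10],
  [[0, 0, 0], [0, 0, 0], 10],
])

```text
time_s: 12.55
tcp_pos: [0.4837, 0.337, 0.2991]
ee_rot: [[-0.992, -0.124, 0.003], [-0.124, 0.992, 0.0], [-0.003, -0.0, -1.0]]
contact_force: [0.8, -0.4, 7.9]
grip_width: 0.205
gripper_force: 40.8
```

>>> jog_arm([
  [[0.001, 0.0009, 0], [0, 0, 0], 10],
  [[0.001, 0.0008, 0], [0, 0, 0], 10],
  [[0.001, 0.0008, 0], [0, 0, 0], 10],
  [[0.0011, 0.0007, 0], [0, 0, 0], 10],
  [[0.0011, 0.0007, 0], [0, 0, 0], 10],
  [[0.0011, 0.0006, 0], [0, 0, 0], 10],
  [[0.0011, 0.0006, 0], [0, 0, 0], 10],
  [[0, 0, 0], [0, 0, 0], 10],
])

```text
time_s: 13.55
tcp_pos: [0.4899, 0.3415, 0.2991]
ee_rot: [[-0.992, -0.124, -0.001], [-0.124, 0.992, -0.002], [0.001, -0.002, -1.0]]
contact_force: [-3.7, -2.6, 11.1]
grip_width: 0.207
gripper_force: 41.3
```

>>> jog_arm([
  [[0.0009, 0.0005, 0], [0, 0, 0], 10],
  [[0.0009, 0.0005, 0], [0, 0, 0], 10],
  [[0.0009, 0.0004, 0], [0, 0, 0], 10],
  [[0.0009, 0.0004, 0], [0, 0, 0], 10],
  [[0, 0, 0], [0, 0, 0], 10],
  [[0, 0, 0], [0, 0, 0], 10],
  [[0, 0, 0], [0, 0, 0], 10],
  [[0, 0, 0], [0, 0, 0], 10],
])

```text
time_s: 14.55
tcp_pos: [0.4909, 0.3421, 0.299]
ee_rot: [[-0.992, -0.124, -0.007], [-0.124, 0.992, -0.005], [0.007, -0.004, -1.0]]
contact_force: [-13.3, -7.6, 19.0]
grip_width: 0.203
gripper_force: 42.2
```

At 15 N the handle no longer moves. Corrected for tilt, the grasp is at (0.4898, 0.3413), which is angle 2.121 against 2.122 expected at the closed stop. The valve is shut, so I work out the back-off.

Run:
```python
import numpy as np
c=np.array([.5133,.303]);a=2.121+np.arange(17)*np.pi/8;P=c+.0452*np.c_[np.cos(a),np.sin(a)]
print(P[0],(P[1]-[.4947,.3439]).round(4));print(np.diff(P,axis=0).round(4).tolist());print(P[8])
```

```text
[0.48966669 0.3415293 ] [-0.018  -0.0143]
[[-0.0129, -0.012], [-0.0074, -0.016], [-0.0007, -0.0176], [0.0061, -0.0165], [0.012, -0.0129], [0.016, -0.0074], [0.0176, -0.0007], [0.0165, 0.0061], [0.0129, 0.012], [0.0074, 0.016], [0.0007, 0.0176], [-0.0061, 0.0165], [-0.012, 0.0129], [-0.016, 0.0074], [-0.0176, 0.0007], [-0.0165, -0.0061]]
[0.53693331 0.2644707 ]
```

>>> jog_arm([
  [[-0.005, -0.0024, 0], [0, 0, 0], 10],
  [[-0.0129, -0.012, 0], [0, 0, 0], 10],
  [[-0.0074, -0.016, 0], [0, 0, 0], 10],
  [[-0.0007, -0.0176, 0], [0, 0, 0], 10],
  [[0.0061, -0.0165, 0], [0, 0, 0], 10],
  [[0.012, -0.0129, 0], [0, 0, 0], 10],
  [[0, 0, 0], [0, 0, 0], 10],
  [[0, 0, 0], [0, 0, 0], 10],
])

```text
time_s: 15.55
tcp_pos: [0.4875, 0.2659, 0.2991]
ee_rot: [[-0.992, -0.123, 0.004], [-0.123, 0.992, -0.001], [-0.004, -0.001, -1.0]]
contact_force: [2.0, -1.6, 7.4]
grip_width: 0.205
gripper_force: 41.0
```

>>> jog_arm([
  [[0.016, -0.0074, 0], [0, 0, 0], 10],
  [[0.0176, -0.0007, 0], [0, 0, 0], 10],
  [[0.0165, 0.0061, 0], [0, 0, 0], 10],
  [[0.0129, 0.012, 0], [0, 0, 0], 10],
  [[0.0074, 0.016, 0], [0, 0, 0], 10],
  [[0.0007, 0.0176, 0], [0, 0, 0], 10],
  [[-0.0061, 0.0165, 0], [0, 0, 0], 10],
  [[-0.012, 0.0129, 0], [0, 0, 0], 10],
])

```text
time_s: 16.55
tcp_pos: [0.5402, 0.3392, 0.2991]
ee_rot: [[-0.992, -0.123, 0.003], [-0.123, 0.992, -0.002], [-0.003, -0.002, -1.0]]
contact_force: [-0.8, -6.0, 10.2]
grip_width: 0.201
gripper_force: 41.4
```

>>> jog_arm([
  [[-0.016, 0.0074, 0], [0, 0, 0], 10],
  [[-0.0176, 0.0007, 0], [0, 0, 0], 10],
  [[-0.0165, -0.0061, 0], [0, 0, 0], 10],
  [[-0.0129, -0.012, 0], [0, 0, 0], 10],
  [[-0.0074, -0.016, 0], [0, 0, 0], 10],
  [[-0.0007, -0.0176, 0], [0, 0, 0], 10],
  [[0.0061, -0.0165, 0], [0, 0, 0], 10],
  [[0.012, -0.0129, 0], [0, 0, 0], 10],
])

```text
time_s: 17.55
tcp_pos: [0.4864, 0.2665, 0.2991]
ee_rot: [[-0.992, -0.125, 0.001], [-0.125, 0.992, 0.002], [-0.001, 0.002, -1.0]]
contact_force: [1.9, 7.9, 5.8]
grip_width: 0.203
gripper_force: 40.7
```

>>> jog_arm([
  [[0.016, -0.0074, 0], [0, 0, 0], 10],
  [[0.0176, -0.0007, 0], [0, 0, 0], 10],
  [[0.0165, 0.0061, 0], [0, 0, 0], 10],
  [[0.0129, 0.012, 0], [0, 0, 0], 10],
  [[0.0074, 0.016, 0], [0, 0, 0], 10],
  [[0.0007, 0.0176, 0], [0, 0, 0], 10],
  [[-0.0061, 0.0165, 0], [0, 0, 0], 10],
  [[-0.012, 0.0129, 0], [0, 0, 0], 10],
])

```text
time_s: 18.55
tcp_pos: [0.5403, 0.3392, 0.2991]
ee_rot: [[-0.992, -0.123, 0.003], [-0.123, 0.992, -0.002], [-0.003, -0.002, -1.0]]
contact_force: [-0.1, -6.0, 10.0]
grip_width: 0.2
gripper_force: 41.4
```

>>> jog_arm([
  [[-0.016, 0.0074, 0], [0, 0, 0], 10],
  [[-0.0176, 0.0007, 0], [0, 0, 0], 10],
  [[-0.006, -0.0015, 0], [0, 0, 0], 10],
  [[-0.0045, -0.0017, 0], [0, 0, 0], 10],
  [[-0.003, -0.0014, 0], [0, 0, 0], 10],
  [[0, 0, 0], [0, 0, 0], 10],
  [[0, 0, 0], [0, 0, 0], 10],
  [[0, 0, 0], [0, 0, 0], 10],
])

```text
time_s: 19.55
tcp_pos: [0.4927, 0.343, 0.2991]
ee_rot: [[-0.992, -0.124, 0.002], [-0.124, 0.992, 0.0], [-0.002, 0.0, -1.0]]
contact_force: [0.7, 1.0, 8.8]
grip_width: 0.204
gripper_force: 41.0
```

Run:
```python
from h import *
x=env.state();g=x["tcp_pos"]+.155*x["ee_rot"][:,2];print(g,x["contact_force"],np.arctan2(g[1]-.303,g[0]-.5133))
```

```text
[0.49307959 0.34302508 0.14412252] [0.66468401 1.04723519 8.76733768] 2.0385901525982844
```

>>> jog_arm([
  [[-0.0014, -0.0007, 0], [0, 0, 0], 10],
  [[-0.001, -0.0006, 0], [0, 0, 0], 10],
  [[-0.0005, -0.0003, 0], [0, 0, 0], 10],
  [[0, 0, 0], [0, 0, 0], 10],
  [[0, 0, 0], [0, 0, 0], 10],
  [[0, 0, 0], [0, 0, 0], 10],
  [[0, 0, 0], [0, 0, 0], 10],
  [[0, 0, 0], [0, 0, 0], 10],
])

```text
time_s: 20.55
tcp_pos: [0.4902, 0.3416, 0.2991]
ee_rot: [[-0.992, -0.124, 0.003], [-0.124, 0.992, 0.001], [-0.003, 0.001, -1.0]]
contact_force: [1.7, 1.7, 8.3]
grip_width: 0.204
gripper_force: 40.9
```

Run:
```python
from h import *
save("side","s9");save("top","t9")
x=env.state();g=x["tcp_pos"]+.155*x["ee_rot"][:,2];print(g,x["contact_force"],np.arctan2(g[1]-.303,g[0]-.5133))
s=cv2.imread("pics/s9.png");cv2.imwrite("pics/c9.png",cv2.resize(s[200:350,225:385],None,fx=4,fy=4,interpolation=2))
```

```text
[0.49071055 0.3417201  0.14414846] [1.80998536 1.84177018 7.35178653] 2.0989232763362864
```

View pics/c9.png

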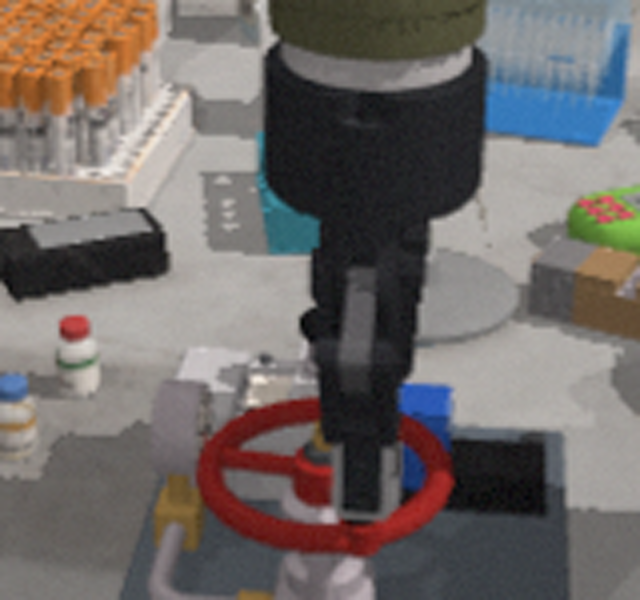

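>>> jog_arm([
  [[-0.0005, -0.0002, 0], [0, 0, 0], 10],
  [[-0.0004, -0.0003, 0], [0, 0, 0], 10],
  [[0, 0, 0], [0, 0, 0], 10],
  [[0, 0, 0], [0, 0, 0], 10],
  [[0, 0, 0], [0, 0, 0], 10],
  [[0, 0, 0], [0, 0, 0], 10],
  [[0, 0, 0], [0, 0, 0], 10],
  [[0, 0, 0], [0, 0, 0], 10],
])

```text
time_s: 21.65
tcp_pos: [0.4893, 0.3411, 0.2992]
ee_rot: [[-0.992, -0.124, 0.003], [-0.124, 0.992, 0.001], [-0.003, 0.001, -1.0]]
contact_force: [1.8, 0.7, 6.7]
grip_width: 0.202
gripper_force: 40.9
```

Run:
```python
from h import *
x=env.state();g=x["tcp_pos"]+.155*x["ee_rot"][:,2];a=np.arctan2(g[1]-.303,g[0]-.5133);print(g,x["contact_force"],a,x["grip_width"])
if abs(a-2.121)<.02: print(env.sign_off())
```

```text
[0.48986296 0.34123241 0.14415903] [1.80474466 0.67841308 6.74616637] 2.120730836199944 0.20164496931222284
the job is handed in; nothing more can be done
None
```

The cassette is pushed home with the lock pin dropped, the valve was shut to its stop and backed off two full turns (within about 0.02 rad by my measurement), and the job is handed in at about 22 s with the gripper still on the black handle.

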